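# Stand the flopped rotor shafts back in their rack

### The arm

A 7-joint arm with a two-finger parallel gripper is mounted at the origin on the work surface. World frame = base frame: x ahead of the robot, y to its left, z up, the work surface at z = 0. Lengths are in m, angles in rad, forces in N, time in s.
With the tool pointing down it reaches from about 0.4 to 0.85 m from the base axis. Payload 6.9 kg.
Tool frame: the origin (TCP) lies midway between the tips of the shut fingers; the grasp point (between the pads) lies 19 mm behind it; z points along the fingers, x is the direction in which the jaws open and shut, and the axes are right-handed (so a half turn about z gives the same grasp; the last joint's range is limited). The gripper opens to 85 mm and grips with 20 to 120 N. Pads are 22 mm wide; open, the fingers measure 114 mm over their backs; the gripper's body (76 mm by 85 mm) begins 54 mm behind the grasp point. The pads swing forward as they close: fully open they stand 13 mm farther back than shut.
Start: joints at [1.397, 0.507, -0.238, 1.5, 0.126, 1.149, -0.155], TCP at [0.172, -0.601, 0.231] pointing down, gripper open.
Joint ranges: [-3.08, 3.08], [-0.24, 2.05], [-1.43, 1.35], [0, 2.5], [-1.52, 4.66], [0.17, 1.96], [-2.89, 2.89]. Speed limits (rad/s): [2.39, 2.39, 3.14, 3.14, 3.14, 3.14, 3.14].

### API

Orientations are given as a rotation vector (axis times angle).
In Python, from station import sensors, optics, close_job gives the robot as it stands.
- The arm moves only by the tool servo_tool, never from a script. Its arguments are lists of equal length, an entry for each row: "xyz": the shift along the tool's x, y, z each as a share of 0.2 m, from -1 to 1, a list of three; "angular": the turn, a rotation vector about the tool's x, y, z each as a share of 360 degrees, from -1 to 1, a list of three; "gripper": the opening, from -1 (shut) to 1 (fully open). A call has 1 to 20 rows; each row shifts and turns the commanded pose from where the row before left it, along the tool's axes as they then stand; what a row does not reach is not made up. A row lasts 1/10 s, in which the tool goes at most 50 mm and 8.59 degrees, less where a joint would pass 70% of its speed; a pose out of reach is approached as far as the arm can. A call with a number of a shift or a turn outside -1 to 1 is refused whole. A call with a gripper value outside its range is refused whole. The fingers move at their own pace and stop on an object; the grip force is fixed at half the most. Time passes only in rows, so rows that do not move let the fingers close. It gives the time, the measured TCP pose, the force and the opening at its end, in the units of the state.
- sensors.observe(): the state, without advancing time (a new reading comes with each control period).
- optics.read_camera(name): name is "scene" or "top" or "wrist"; returns a dict with "img" (420x560x3 uint8, red, green, blue), "depth" (420x560 float32, m along the optical axis (not along the pixel's ray), 0 where there is no reading), "fovy" (degrees; the focal length in pixels is half the picture's height over the tangent of half this angle, whatever the lens; pixels are square), "cx", "cy" (the principal point, pixels), "rvec" (rotation vector, rad) and "tvec" (3), from world to camera coordinates, as OpenCV has them. Camera axes: x right, y down, z forward; pixel columns grow to the right and rows downward; lengths in m; the calibration is good to about 2 mm. A picture is of the moment at which its call begins.
- close_job(): hands the job in, once; it reports no verdict.
The state is a dict: "clock": time; "joint_positions": joint angles; "dq": joint speeds; "effort": joint torques, N m; "position": TCP position; "eef_rot": TCP orientation; "force": force on the tool from outside, world axes, zero at the start; "moment": the same for the moment, N m; "grip_width": opening from 0.0 (shut) to 1.0 (fully open).
Only numpy, scipy, OpenCV 4.12 (cv2) and the standard library are available. Lean on these libraries where they do the work, as an engineer would, in place of code of your own. Each camera call takes 0.05 s, during which the arm holds its last target. There are 200 camera calls.

### The job

Two of the four steel rotor shafts in the wooden rack have flopped forward, towards you, onto the front of their slots. With the fingertips, gently push each of those two back past upright so that it rests against the rear end of its slot like the other two. Do not lift any shaft, and leave the two that already lie back and the parts around the rack where they are.

Things in the scene. Friction and masses are not known exactly. Their poses are not given: they have to be found in the camera images.
- rack: Wooden shaft rack fixed to the shelf; origin on the shelf under its middle, x to its back (away from the robot, yaw within 0.4 rad), y along it, z up. Base board 150 (x) by 300 (y) by 34 mm high; in it four pockets 14 mm deep at x = 0, y = -90, -30, 30 and 90 mm, in which the shafts' lower ends stand
- rack_deck (a point): Centre of the rack's slotted deck, 16 mm thick, between two end cheeks 300 mm apart over all. The deck is tilted 15 degrees, front edge the higher: its front edge lies at x = -60 mm in the rack's frame, and deck and cheeks reach at most 160 mm above the shelf there. Its four slots, over the pockets, are 24 mm wide and 76 mm long front to back
- shaft1: Polished steel rotor shaft, 200 mm long, about 0.33 kg, loose in a slot of the rack. Origin: centre of its lower end face, in a pocket of the base board about 21 mm above the shelf; z runs up the shaft: 20 mm of 12 mm diameter, 145 mm of 17 mm, then a 35 mm threaded end of 14 mm. Lying back it leans 15 degrees to the rack's +x; flopped forward, 13 degrees to its -x. Which shaft stands in which slot varies
- shaft1_top (a point): Centre of the upper end face of this shaft, 200 mm along its z axis, about 215 mm above the shelf. The shaft rocks about its lower end; about 1 N near the top moves it, and once past upright it drops back by itself against the rear end of its slot, where this point lies about 52 mm behind the rack's middle
- shaft2: Polished steel rotor shaft, 200 mm long, about 0.33 kg, loose in a slot of the rack. Origin: centre of its lower end face, in a pocket of the base board about 21 mm above the shelf; z runs up the shaft: 20 mm of 12 mm diameter, 145 mm of 17 mm, then a 35 mm threaded end of 14 mm. Lying back it leans 15 degrees to the rack's +x; flopped forward, 13 degrees to its -x. Which shaft stands in which slot varies
- shaft2_top (a point): Centre of the upper end face of this shaft, 200 mm along its z axis, about 215 mm above the shelf. The shaft rocks about its lower end; about 1 N near the top moves it, and once past upright it drops back by itself against the rear end of its slot, where this point lies about 52 mm behind the rack's middle
- shaft3: Polished steel rotor shaft, 200 mm long, about 0.33 kg, loose in a slot of the rack. Origin: centre of its lower end face, in a pocket of the base board about 21 mm above the shelf; z runs up the shaft: 20 mm of 12 mm diameter, 145 mm of 17 mm, then a 35 mm threaded end of 14 mm. Lying back it leans 15 degrees to the rack's +x; flopped forward, 13 degrees to its -x. Which shaft stands in which slot varies
- shaft3_top (a point): Centre of the upper end face of this shaft, 200 mm along its z axis, about 215 mm above the shelf. The shaft rocks about its lower end; about 1 N near the top moves it, and once past upright it drops back by itself against the rear end of its slot, where this point lies about 52 mm behind the rack's middle
- shaft4: Polished steel rotor shaft, 200 mm long, about 0.33 kg, loose in a slot of the rack. Origin: centre of its lower end face, in a pocket of the base board about 21 mm above the shelf; z runs up the shaft: 20 mm of 12 mm diameter, 145 mm of 17 mm, then a 35 mm threaded end of 14 mm. Lying back it leans 15 degrees to the rack's +x; flopped forward, 13 degrees to its -x. Which shaft stands in which slot varies
- shaft4_top (a point): Centre of the upper end face of this shaft, 200 mm along its z axis, about 215 mm above the shelf. The shaft rocks about its lower end; about 1 N near the top moves it, and once past upright it drops back by itself against the rear end of its slot, where this point lies about 52 mm behind the rack's middle
- pulley: grooved aluminium pulley lying flat in front of the rack, 60 mm diameter, 32 mm high, origin under its centre; to be left alone
- seal_cup: black rubber bearing seal cup, 36 mm diameter, 16 mm high, in front of the rack, origin under its centre; to be left alone
- puller: orange plastic bearing puller body, 40 by 136 by 52 mm high, beside the rack, origin under its centre; to be left alone
- bearing: ball bearing lying flat, 47 mm diameter, 14 mm high, beside the rack, origin under its centre; to be left alone
- claw_pole: claw-pole half of a rotor lying flat, 94 mm diameter, 46 mm high, beside the rack, origin under its centre; to be left alone
- spanner: steel spanner lying flat, 170 mm long, origin under its middle; to be left alone
- brush_holder: black brush holder with two brushes, 50 by 34 by 42 mm high, origin under its middle; to be left alone
Not all that is in view belongs to the job. Leave any pink, red or yellow look-alike of the shaft2 alone.

How it is judged:
By the outcome, as a careful person would: the job done as asked, in the order asked, and still so for the second after the job is handed in, with the robot touching nothing.
It also fails if it takes over 45 s, if anything falls off the work surface, if the arm or the gripper's body presses on something with over 40 N, if the wrist force passes 120 N, or if a joint passes its speed limit or range.

## Working session

There is one attempt and no reset: what is moved stays moved. The work goes in short steps, Python scripts to look and compute and a tool call to move; the robot and the scene stay as the last step left them, time stands still between calls to the robot, and variables do not carry over. Pictures are saved under pics/ and viewed, about 8 in all and at most 12, crops included, and the job is handed in when it is done.

Besides the shell and the picture viewer there is one more tool, called after "Call:" as a command line: name --argument value ..., lists and objects as JSON in quotes. servo_tool: Moves the arm, as the interface text tells. Shift numbers are shares of 0.2 m and turn numbers shares of 360 degrees, none past 1 either way. Its arguments: {"type":"object","properties":{"xyz":{"type":"array"},"angular":{"type":"array"},"gripper":{"type":"array"}},"required":["xyz","angular","gripper"]}

```bash
mkdir -p pics; cat > h.py <<'E'
import numpy as np, cv2
from station import sensors, optics
def cam(n):
    c=optics.read_camera(n); c['f']=c['img'].shape[0]/2/np.tan(np.radians(c['fovy'])/2)
    c['R']=cv2.Rodrigues(np.array(c['rvec'],float))[0]; c['t']=np.array(c['tvec'],float).ravel(); return c
def cloud(c):
    d=c['depth']; v,u=np.mgrid[:d.shape[0],:d.shape[1]]
    p=np.stack([(u-c['cx'])/c['f']*d,(v-c['cy'])/c['f']*d,d],-1)
    return (p-c['t'])@c['R']
def save(c,n): cv2.imwrite('pics/'+n+'.png',c['img'][...,::-1])
E
python3 - <<'E'
from h import *
for n in ('scene','top'):
    c=cam(n); save(c,n+'0'); np.savez(''+n+'0.npz',P=cloud(c),img=c['img'],d=c['depth'],R=c['R'],t=c['t'],f=c['f'],c=(c['cx'],c['cy']))
    print(n,c['f'],-c['R'].T@c['t'],c['R'][2])
s=sensors.observe();print(s)
E
```

```text
scene 457.954586453429 [1.31279265 0.4604463  0.77501418] [-0.75697371 -0.36190842 -0.54407085]
top 429.1162774790868 [0.2667455  0.0527849  1.05987799] [ 0.20328654  0.01570989 -0.97899325]
{'clock': 0.1, 'joint_positions': array([ 1.39750572,  0.50829626, -0.23754018,  1.50101564,  0.12570558,
        1.14888352, -0.15481661]), 'dq': array([ 5.20798194e-04, -1.32879200e-03,  1.43075091e-03, -2.45839324e-03,
        7.25946169e-04, -6.99012842e-05,  9.07509585e-04]), 'effort': array([-5.51019373e-03, -6.21840262e+01, -2.19476871e+00, -2.50207132e+01,
        1.24798776e-02,  7.79933383e-03, -7.97132429e-06]), 'position': array([ 0.17180932, -0.60046784,  0.23049645]), 'eef_rot': array([-2.50779095e+00,  1.89065864e+00,  2.04281685e-03]), 'force': array([ 0.37381613, -0.76145526,  0.33238211]), 'moment': array([-0.0282025 ,  0.0329869 ,  0.03875305]), 'grip_width': 0.9955110130094728}
```

View pics/scene0.png

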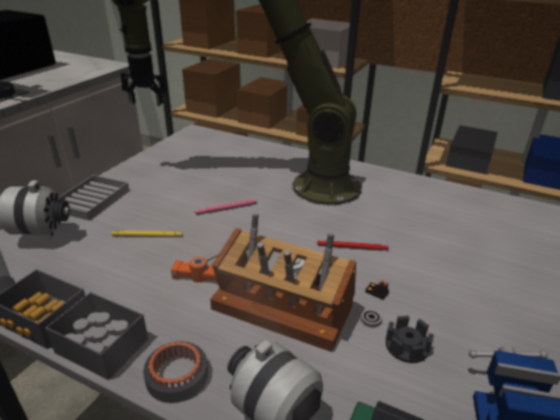

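View pics/top0.png

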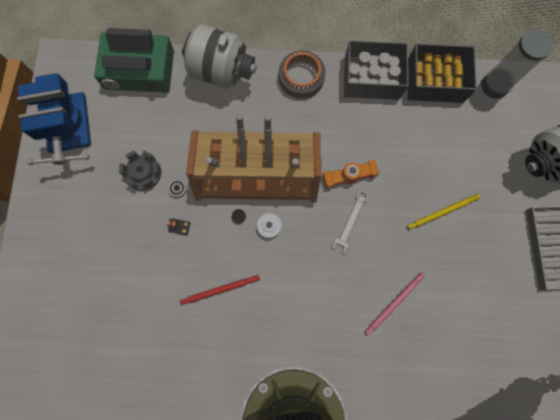

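The outer two shafts (top view about (210,160) and (295,161)) are flopped forward; the inner two (tops (240,124), (267,122)) lie back. The pulley and seal cup are in front, at (269,226) and (238,216). Next I measure from both clouds.

```bash
python3 - <<'E'
from h import *
T=np.load('top0.npz');S=np.load('scene0.npz')
for nm,D in (('top',T),('scene',S)):
    P=D['P'].reshape(-1,3);im=D['img'].reshape(-1,3);ok=D['d'].ravel()>0
    q=ok&(P[:,2]>.17)&(P[:,2]<.25)&(abs(P[:,0]-.62)<.15)&(abs(P[:,1]-.07)<.2)
    A=P[q]
    # cluster shaft points by connected components in xy grid
    g=np.zeros((300,400),np.uint8);ij=((A[:,:2]-[.47,-.13])*1000).astype(int);g[ij[:,0],ij[:,1]]=1
    n,l=cv2.connectedComponents(cv2.dilate(g,np.ones((9,9))))
    lab=l[ij[:,0],ij[:,1]]
    for k in range(1,n):
        B=A[lab==k]
        if len(B)>8:
            t=B[B[:,2]>B[:,2].max()-.006]
            print(nm,len(B),'mean',B.mean(0).round(3),'top',t.mean(0).round(3),'zmax',B[:,2].max().round(3))
P=T['P']
# rack deck points: brown, z .1-.165
im=T['img'].astype(int);m=(P[...,2]>.09)&(P[...,2]<.168)&(im[...,0]>im[...,2]+25)&(T['d']>0)&(abs(P[...,1]-.07)<.22)&(P[...,0]>.5)&(P[...,0]<.8)
A=P[m];r=cv2.minAreaRect((A[:,:2]*1000).astype(np.float32));print(r,cv2.boxPoints(r),A[:,2].max())
for u,v in((269,226),(238,216),(352,172),(177,188)):print(P[v,u])
E
python3 - <<'E'
import cv2
a=cv2.imread('pics/top0.png')[90:240,160:400];b=cv2.imread('pics/scene0.png')[200:350,160:400]
cv2.imwrite('pics/c.png',cv2.resize(cv2.vconcat([a,b]),None,fx=2,fy=2,interpolation=cv2.INTER_CUBIC))
E
```

```text
top 69 mean [0.55  0.207 0.202] top [0.549 0.209 0.214] zmax 0.218
top 57 mean [0.556 0.03  0.206] top [0.556 0.029 0.215] zmax 0.218
top 127 mean [0.639 0.152 0.196] top [0.646 0.153 0.213] zmax 0.216
top 124 mean [0.641 0.093 0.196] top [0.648 0.093 0.213] zmax 0.216
scene 156 mean [0.558 0.212 0.194] top [0.552 0.211 0.214] zmax 0.216
scene 137 mean [0.565 0.033 0.193] top [0.559 0.032 0.213] zmax 0.216
scene 130 mean [0.647 0.156 0.195] top [0.648 0.155 0.212] zmax 0.216
scene 122 mean [0.649 0.096 0.195] top [0.651 0.095 0.212] zmax 0.215
((590.0195922851562, 120.52793884277344), (133.43911743164062, 300.0434875488281), 2.105773687362671) [[517.83264  267.9968  ]
 [528.85754  -31.844057]
 [662.20654  -26.940918]
 [651.18164  272.89993 ]] 0.1674696316790703
[0.44898547 0.08052972 0.0307161 ]
[4.75589517e-01 1.60871651e-01 2.47188812e-04]
[ 0.59011795 -0.11477376  0.05288261]
[0.53760458 0.31985676 0.00875609]
```

View pics/c.png

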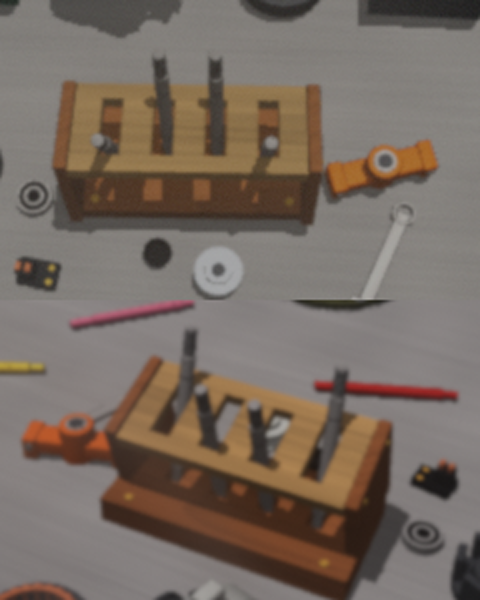

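```bash
python3 - <<'E'
from h import *
s=sensors.observe();R=cv2.Rodrigues(s['eef_rot'])[0];print(R.round(3))
yaw=np.radians(2.1)
print('toolx az',np.degrees(np.arctan2(R[1,0],R[0,0])))
X=np.array([np.cos(yaw),np.sin(yaw),0])
for st in (np.array([.5575,.0305,.215]),np.array([.5505,.2095,.215])):
    g=st-X*.050; g[2]=.26; print(g, R.T@(g-s['position']))
E
```

```text
[[ 0.275 -0.961 -0.   ]
 [-0.961 -0.275  0.002]
 [-0.002  0.    -1.   ]]
toolx az -74.0263028713435
[0.50753358 0.02866781 0.26      ] [-0.51250049 -0.49589635 -0.02868733]
[0.50053358 0.20766781 0.26      ] [-0.68651511 -0.53842673 -0.02840751]
```

Call:
servo_tool --xyz '[[-0.029,-0.19,-0.008],[-0.029,-0.19,-0.008],[-0.029,-0.19,-0.008],[-0.029,-0.19,-0.008],[-0.029,-0.19,-0.008],[-0.029,-0.19,-0.008],[-0.029,-0.19,-0.008],[-0.029,-0.19,-0.008],[-0.029,-0.19,-0.008],[-0.029,-0.19,-0.008],[-0.029,-0.19,-0.008],[-0.029,-0.19,-0.008],[-0.029,-0.19,-0.008],[-0.029,-0.19,-0.008],[-0.029,-0.19,-0.008],[-0.029,-0.19,-0.008],[-0.029,-0.19,-0.008],[-0.029,-0.19,-0.008],[-0.029,-0.19,-0.008],[0,0,0]]' --angular '[[0,0,-0.0107],[0,0,-0.0107],[0,0,-0.0107],[0,0,-0.0107],[0,0,-0.0107],[0,0,-0.0107],[0,0,-0.0107],[0,0,-0.0107],[0,0,-0.0107],[0,0,-0.0107],[0,0,-0.0107],[0,0,-0.0107],[0,0,-0.0107],[0,0,-0.0107],[0,0,-0.0107],[0,0,-0.0107],[0,0,-0.0107],[0,0,-0.0107],[0,0,-0.0107],[0,0,0]]' --gripper '[-1,-1,-1,-1,-1,-1,-1,-1,-1,-1,-1,-1,-1,-1,-1,-1,-1,-1,-1,-1]'

```text
clock: 2.1
position: [0.5192, -0.008, 0.2623]
eef_rot: [-3.139, 0.006, -0.001]
force: [-0.8, 0.3, 0.5]
grip_width: 0.001
```

Call:
servo_tool --xyz '[[-0.06,-0.09,0],[0,-0.095,0],[0,0,0.1],[0,0,0.1],[0,0,0.1],[0,0,0.05],[0,0,0],[0,0,0]]' --angular '[[0,0,-0.0065],[0,0,0],[0,0,0],[0,0,0],[0,0,0],[0,0,0],[0,0,0],[0,0,0]]' --gripper '[-1,-1,-1,-1,-1,-1,-1,-1]'

```text
clock: 2.9
position: [0.5078, 0.0226, 0.1921]
eef_rot: [-3.141, -0.041, -0.0]
force: [-0.7, 0.6, 0.7]
grip_width: 0.003
```

```bash
python3 - <<'E'
from h import *
a=cam('scene');b=cam('wrist');print(sensors.observe()['position'])
i=np.hstack([cv2.resize(a['img'][180:360,160:400],(480,360)),cv2.resize(b['img'],(320,240))if 0 else cv2.copyMakeBorder(cv2.resize(b['img'],(320,240)),0,120,0,0,0)])
cv2.imwrite('pics/p1.png',i[...,::-1])
E
```

```text
[0.50818772 0.02277867 0.19259369]
```

View pics/p1.png

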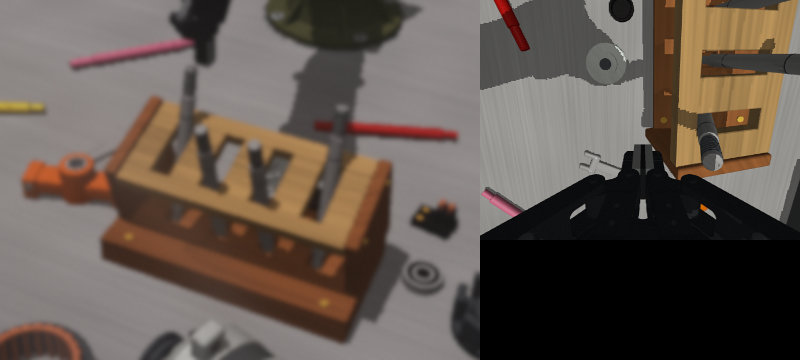

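Call:
servo_tool --xyz '[[0.05,-0.033,0],[0.05,0,0],[0.03,0,0],[0.03,0,0],[0.03,0,0],[0.03,0,0],[0.03,0,0],[0.03,0,0],[0.03,0,0],[0,0,0]]' --angular '[[0,0,-0.0015],[0,0,0],[0,0,0],[0,0,0],[0,0,0],[0,0,0],[0,0,0],[0,0,0],[0,0,0],[0,0,0]]' --gripper '[-1,-1,-1,-1,-1,-1,-1,-1,-1,-1]'

```text
clock: 4.0
position: [0.5703, 0.0314, 0.1916]
eef_rot: [-3.141, -0.055, -0.001]
force: [0.0, -1.0, 0.3]
grip_width: 0.001
```

```bash
python3 - <<'E'
from h import *
a=cam('scene');b=cam('wrist')
i=np.hstack([cv2.resize(a['img'][180:360,160:400],(480,360)),cv2.copyMakeBorder(cv2.resize(b['img'],(320,240)),0,120,0,0,0)])
cv2.imwrite('pics/p2.png',i[...,::-1])
E
```

```text
(no output)
```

View pics/p2.png

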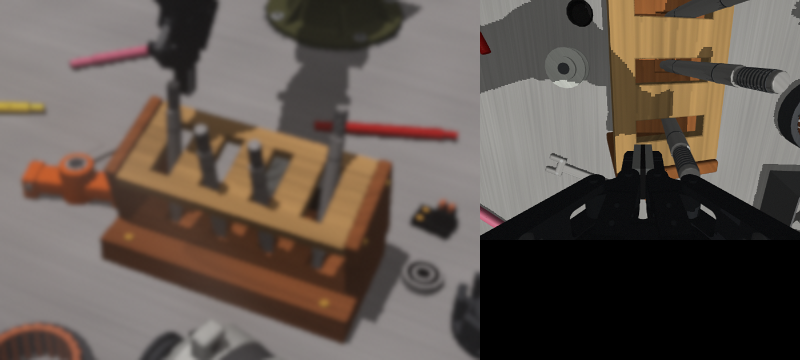

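The shaft is near upright, in contact with the fingertips at about (665,155). I continue the push.

Call:
servo_tool --xyz '[[0.025,0,0],[0.025,0,0],[0.025,0,0],[0.025,0,0],[0.025,0,0],[0,0,0],[0,0,0],[0,0,0]]' --angular '[[0,0,0],[0,0,0],[0,0,0],[0,0,0],[0,0,0],[0,0,0],[0,0,0],[0,0,0]]' --gripper '[-1,-1,-1,-1,-1,-1,-1,-1]'

```text
clock: 4.9
position: [0.5942, 0.0324, 0.1917]
eef_rot: [-3.141, -0.056, 0.0]
force: [0.8, 0.2, -0.8]
grip_width: -0.004
```

```bash
python3 - <<'E'
from h import *
a=cam('scene');b=cam('wrist')
i=np.hstack([cv2.resize(a['img'][180:360,160:400],(480,360)),cv2.copyMakeBorder(cv2.resize(b['img'],(320,240)),0,120,0,0,0)])
cv2.imwrite('pics/p3.png',i[...,::-1])
E
```

```text
(no output)
```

View pics/p3.png

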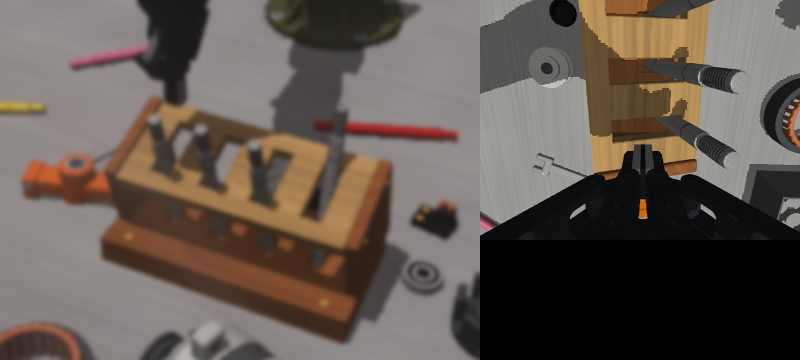

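The first shaft now lies back, parallel to its neighbours (scene (158,140)). I back off and move to the other one.

Call:
servo_tool --xyz '[[-0.11,0,0],[-0.11,0,0],[-0.11,0,0],[-0.11,0,0],[0,-0.15,-0.05],[0,-0.15,0],[0,-0.15,0],[0,-0.15,0],[0,-0.15,0],[0,-0.15,0.05],[0,0,0],[0,0,0]]' --angular '[[0,0,0],[0,0,0],[0,0,0],[0,0,0],[0,0,0],[0,0,0],[0,0,0],[0,0,0],[0,0,0],[0,0,0],[0,0,0],[0,0,0]]' --gripper '[-1,-1,-1,-1,-1,-1,-1,-1,-1,-1,-1,-1]'

```text
clock: 6.2
position: [0.4996, 0.2095, 0.1915]
eef_rot: [3.141, 0.059, -0.001]
force: [1.1, 0.1, -0.3]
grip_width: 0.003
```

Call:
servo_tool --xyz '[[0.05,0,0],[0.05,0,0],[0.03,0,0],[0.03,0,0],[0.03,0,0],[0.03,0,0],[0.03,0,0],[0.03,0,0],[0.03,0,0],[0.025,0,0],[0.025,0,0],[0.025,0,0],[0.025,0,0],[0.025,0,0],[0,0,0],[0,0,0],[0,0,0]]' --angular '[[0,0,0],[0,0,0],[0,0,0],[0,0,0],[0,0,0],[0,0,0],[0,0,0],[0,0,0],[0,0,0],[0,0,0],[0,0,0],[0,0,0],[0,0,0],[0,0,0],[0,0,0],[0,0,0],[0,0,0]]' --gripper '[-1,-1,-1,-1,-1,-1,-1,-1,-1,-1,-1,-1,-1,-1,-1,-1,-1]'

```text
clock: 7.9
position: [0.5868, 0.2122, 0.1917]
eef_rot: [3.141, 0.056, -0.0]
force: [-0.0, 0.4, -1.0]
grip_width: -0.001
```

Call:
servo_tool --xyz '[[-0.11,0,0],[-0.11,0,0],[-0.11,0,0],[-0.11,0,0],[-0.05,0,-0.15],[-0.05,0,-0.15],[0,0,-0.1],[0,0,0],[0,0,0],[0,0,0]]' --angular '[[0,0,0],[0,0,0],[0,0,0],[0,0,0],[0,0,0],[0,0,0],[0,0,0],[0,0,0],[0,0,0],[0,0,0]]' --gripper '[-1,-1,-1,-1,-1,-1,-1,-1,-1,-1]'

```text
clock: 8.9
position: [0.4787, 0.2078, 0.2708]
eef_rot: [3.14, 0.056, -0.002]
force: [-0.5, -0.4, -0.1]
grip_width: -0.0
```

```bash
python3 - <<'E'
from h import *
a=cam('scene');b=cam('top');P=cloud(a)
m=(a['depth']>0)&(P[...,2]>.17)&(P[...,2]<.23)&(P[...,0]>.53)&(P[...,0]<.75)&(abs(P[...,1]-.12)<.15)
A=P[m];rx=(A[:,:2]-[.598,.1225])@np.array([[.9993,-.0366],[.0366,.9993]])
for y in(-.09,-.03,.03,.09):
    k=(abs(rx[:,1]-y)<.025);k&=A[:,2]>A[k,2].max()-.006;print(y,k.sum(),rx[k].mean(0).round(3),A[k,2].max().round(3))
i=np.hstack([cv2.resize(a['img'],(400,300)),cv2.resize(b['img'],(400,300))]);i=np.vstack([i,cv2.resize(np.hstack([a['img'][190:340,160:360],b['img'][90:240,160:360]]),(800,300))])
cv2.imwrite('pics/p4.png',i[...,::-1])
E
```

```text
-0.09 29 [ 0.054 -0.083] 0.213
-0.03 30 [ 0.052 -0.029] 0.215
0.03 30 [0.052 0.03 ] 0.216
0.09 31 [0.053 0.084] 0.214
```

View pics/p4.png

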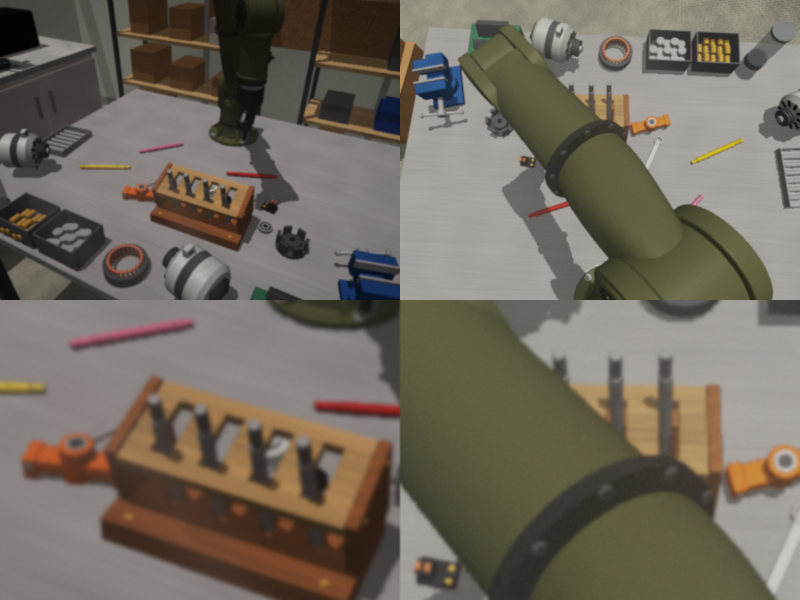

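All four shafts lie back with their tops at rack x of about 52–54 mm. The arm is clear of everything, so I'm handing in.

```bash
python3 -c "from station import close_job; print(close_job())"
```

```text
the job is handed in; nothing more can be done
None
```

Both shafts that had flopped forward, the two outer ones, now rest against the rear ends of their slots. I pushed each one past upright with the shut fingertips and lifted nothing. The job is handed in.

- **Shafts:** In the last depth check all four tops stood 52–54 mm behind the rack's middle (expected about 52 mm), at 213–216 mm high. The two pushed tops measured about 6–7 mm nearer the rack's middle along its length than the slot centres. I put that down to side play in the slots.
- **Forces and clearance:** The force readings at the end of each move stayed around 1 N. I backed the gripper off in front of the rack and raised it clear before handing in, at about 9 s on the clock.
- **Parts around the rack:** In the last pictures nothing looked disturbed. The arm hid part of the top view and the rack hides the pulley and seal cup from the scene camera, so I did not re-check those two after the second push. The fingertips stayed about 190 mm above the shelf throughout.

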